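# Unlock, slide and unhang a copper relief hanger

### The arm

A 6-joint arm with a two-finger parallel gripper is mounted at the origin on the work surface. World frame = base frame: x ahead of the robot, y to its left, z up, the work surface at z = 0. Lengths are in mm, angles in rad, forces in N, time in s.
With the tool pointing down it reaches from about 350 to 925 mm from the base axis. Payload 6.4 kg.
Tool frame: the origin (TCP) lies between the finger pads; the fingertips stand 17 mm ahead of it and the grasp point (between the pads) lies 2 mm behind it; z points along the fingers, y is the direction in which the jaws open and shut (so a half turn about z gives the same grasp; the last joint's range is limited). The gripper opens to 94 mm and grips with 3 to 60 N. Pads are 16 mm wide; open, the fingers measure 119 mm over their backs; the gripper's body (75 mm by 177 mm) begins 78 mm behind the grasp point.
Start: joints at [-1.32, 0.245, 1.558, -0, 1.339, -0.174], TCP at [267.896, -592.238, 222.455] pointing down, gripper open.
Joint ranges: [-3.13, 3.13], [-1.02, 2.26], [0.13, 2.54], [-0.95, 4.09], [0.21, 2.88], [-2.74, 2.74]. Speed limits (rad/s): [2.57, 2.57, 3.14, 3.14, 3.14, 3.14].

### API

Orientations are given as a unit quaternion [w, x, y, z].
In Python, from cell import arm gives the robot as it stands.
- The arm moves only by the shell command python3 -m inch 'ROWS' [FORCE]. ROWS is JSON, a list of rows, each an object of numbers: "fingers": the opening, from 0 (shut) to 1 (fully open); "dx", "dy", "dz": the shift along the tool's x, y, z in mm; "twist": the turn about the tool's z in degrees. In form: [{"fingers": .., "dx": .., "dy": .., "dz": .., "twist": ..}, ...]. A call has 1 to 5 rows; each row shifts and turns the commanded pose from where the row before left it, along the tool's axes as they then stand; what a row does not reach is not made up. A row lasts 1/10 s, in which the tool goes at most 50 mm and 8.59 degrees, less where a joint would pass 70% of its speed; a pose out of reach is approached as far as the arm can. A call with a gripper value outside its range is refused whole. The fingers move at their own pace and stop on an object; FORCE is the grip in N (left out, the last holds). Time passes only in rows, so rows that do not move let the fingers close. It gives the time, the measured TCP pose, the force and the opening at its end, in the units of the state.
- arm.get_obs(): the state, without advancing time (a new reading comes with each control period).
- arm.snapshot(name): name is "scene" or "top" or "wrist"; returns a dict with "color" (420x560x3 uint8, red, green, blue), "range_z" (420x560 float32, mm along the optical axis (not along the pixel's ray), 0 where there is no reading), "K" (3x3 intrinsics, pixels), "camera_from_world" (4x4, takes a point from world to camera coordinates); the wrist camera has in their place "T_tool_cam" (4x4, takes a point from camera to tool coordinates, whose origin is the TCP and whose axes are the flange's). Camera axes: x right, y down, z forward; pixel columns grow to the right and rows downward; lengths in mm; the calibration is good to about 2 mm. A picture is of the moment at which its call begins: read the wrist's pose just before it.
- arm.close_job(): hands the job in, once; it reports no verdict.
The state is a dict: "t": time; "joint_positions": joint angles; "dq": joint speeds; "tau": joint torques, N m; "ee_pos": TCP position; "orientation": TCP orientation; "contact_force": force on the tool from outside, world axes, zero at the start; "moment": the same for the moment, N m; "opening": opening from 0.0 (shut) to 1.0 (fully open).
Only numpy, scipy, OpenCV 4.12 (cv2) and the standard library are available. Lean on these libraries where they do the work, as an engineer would, in place of code of your own. Each camera call takes 0.05 s, during which the arm holds its last target.

### The job

Pick up the brass mallet and knock the red lock pin down with it (not with the fingers) until it is fully home. Then slide the copper relief hanger along its rail, over the pin, until the head of the stud can pass through the wide end of the keyhole slot (feel for the place), lift it straight off the rail and stand it gently, upright, in the middle of the leather-topped board, lengthwise along it. At the end the mallet lies or stands on the bench again, and the jar, the tin of punches and the brass leaf have been left where they were.

Things in the scene. Friction and masses are not known exactly. Their poses are not given: they have to be found in the camera images.
- rack: Green steel rail on a stand, fixed to the bench. Origin: centre of the underside, z up, y along the rail. Rail 60 mm wide (x), 270 mm long (y), flat top at z = 120 mm. Foot plate 110 x 290 mm, 10 mm thick. The hanger hangs on it by a headed stud, locked by a red pin on the centre line at y = +62 mm.
- rail_top (a point): Centre of the rail's top face; axes as the rack's. An upright stud stands on this face on x = 0, somewhere from y = -26 to -10 mm: its place is not measured and must be felt or seen. Neck 8 mm in diameter from the face to 11 mm above it, then a brass head 18 mm in diameter, 6 mm thick.
- hanger: Loose sheet-metal inverted U, 72 (x) x 130 (y) x 100 mm (z), straddling the rail with 2 mm play each side, embossed copper panels on both sides; 0.35 to 0.7 kg. Origin: centre of its underside (lower panel edges), z up, y along its length; hung, its y points as the rack's y and its origin is 29 mm over the bench. Top plate z = 96 to 100 mm, on 5 mm runners that ride on the rail's top.
- handle (a point): Centre of the hanger's handle bar, 134 mm above the hanger's origin, above its centre of mass. Bar 52 mm along x, 12 mm wide (y), 14 mm tall, clear of the top plate by 27 mm; its two posts, at its ends, are 40 mm apart inside.
- narrow_end (a point): On the hanger's top plate, 28 mm along its +y from the middle: where the stud's neck sits when it is right at the end of the slot's narrow part (12 mm wide). At the start the neck is 0 to 14 mm from here, towards the wide end. The stud's head, 2 mm over the plate, keeps the hanger from being lifted.
- wide_end (a point): On the hanger's top plate, 30 mm along its -y: centre of the slot's wide end, an eight-sided opening 26 mm across. The hanger must go along the rack's +y until this opening is round the stud's head (4 mm play each way) and it can be lifted. Pushed on to its stop, the neck meets the opening's far edge: the hanger is then 9 mm too far and must come back 9 mm.
- pin_top (a point): Centre of the top of the red lock pin, 12 mm in diameter, upright on the rail's centre line. It stands 22 mm over the rail's top at the start and 2 mm over it when fully down; while up it blocks the hanger's way, when down the hanger slides over it.
- pin (a joint): How far the lock pin is down: 0 fully up, 0.020 m fully down. It is a tight sliding fit: about 9 N moves it, and it stays where it is left.
- mallet: Loose mallet, about 0.45 kg, standing on one face of its head. Origin: centre of the head's underside (the lower striking face), z up. Brass head: upright cylinder 32 mm in diameter, 70 mm tall. Wooden handle: from the head along -x to x = -155 mm, 18 mm wide (y), 22 mm tall, its centre line at z = 48 mm. The centre of mass lies in the head, near its axis.
- mat: Thin leather-topped board fixed to the bench, 170 (x) x 220 mm (y), 4 mm thick. Origin: centre of the underside; y is its length. The hanger is to stand on it with its length along this y, either way round.
- jar: Bystander: small amber glass jar with white lid, 54 mm in diameter, 75 mm tall, loose. Origin: centre of the underside.
- punches: Bystander: loose tin of steel punches, 64 mm in diameter, 75 mm tall (punches to about 121 mm). Origin: centre of the underside.
- leaf: Bystander: loose embossed brass leaf lying flat, pointed, about 45 x 110 mm, 5 mm thick. Origin: centre of the underside.
Mind the look-alikes: they are no part of the job. What is shaped like the mallet but blue or purple is not meant.

How it is judged:
By the outcome, as a careful person would: the job done as asked, in the order asked, and still so for the second after the job is handed in, with the robot touching nothing.
It also fails if it takes over 72 s, if anything falls off the work surface, if the arm or the gripper's body presses on something with over 40 N, if the wrist force passes 120 N, or if a joint passes its speed limit or range.

## Working session

There is one attempt and no reset: what is moved stays moved. The work goes in short steps, Python scripts to look and compute and a shell command to move; the robot and the scene stay as the last step left them, time stands still between calls to the robot, and variables do not carry over. Pictures are saved under pics/ and viewed, and the job is handed in when it is done.

```bash
ls; mkdir -p pics; python3 - <<'E'
from cell import arm
import cv2,numpy as np
o=arm.get_obs()
print({k:np.round(v,3).tolist() for k,v in o.items()})
for n in ["scene","top","wrist"]:
    s=arm.snapshot(n); cv2.imwrite(f"pics/{n}0.png",s["color"][:,:,::-1]); np.savez(f"{n}0.npz",**s)
    print(n,s["K"].tolist()); print(np.round(s.get("camera_from_world",s.get("T_tool_cam")),3).tolist())
E
```

```text
pics
{'t': 0.0, 'joint_positions': [-1.32, 0.246, 1.559, -0.0, 1.339, -0.174], 'dq': [-0.002, -0.001, -0.0, -0.0, -0.002, -0.001], 'tau': [-0.002, -41.583, -31.461, 0.068, 0.033, -0.0], 'ee_pos': [267.761, -591.672, 221.377], 'orientation': [-0.001, 0.978, 0.211, -0.0], 'contact_force': [0.633, 0.562, -0.452], 'moment': [-0.067, -0.012, -0.007], 'opening': 0.997}
scene [[399.32212858623336, 0.0, 274.6151536509314], [0.0, 399.32212858623336, 209.06406977599732], [0.0, 0.0, 1.0]]
[[0.462, 0.887, -0.009, -261.084], [0.615, -0.328, -0.717, -289.248], [-0.639, 0.325, -0.697, 1466.881], [0.0, 0.0, 0.0, 1.0]]
top [[543.4433169652266, 0.0, 273.74396484634065], [0.0, 543.4433169652266, 211.78328197553677], [0.0, 0.0, 1.0]]
[[0.011, -1.0, 0.018, -13.234], [-0.988, -0.013, -0.151, 593.381], [0.151, -0.016, -0.988, 1435.29], [0.0, 0.0, 0.0, 1.0]]
wrist [[328.976225405807, 0.0, 285.86715683914815], [0.0, 328.976225405807, 209.78550619584573], [0.0, 0.0, 1.0]]
[[-0.0, -0.968, -0.25, 70.907], [1.0, -0.0, 0.0, -0.435], [-0.0, -0.25, 0.968, -161.775], [0.0, 0.0, 0.0, 1.0]]
```

View pics/scene0.png

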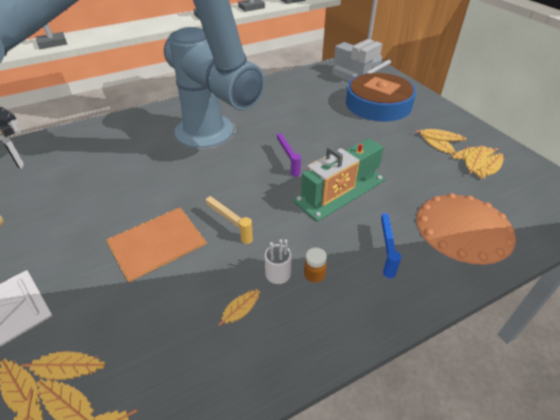

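View pics/top0.png

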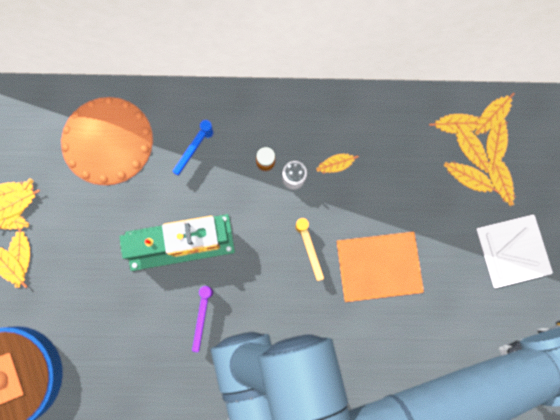

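View pics/wrist0.png

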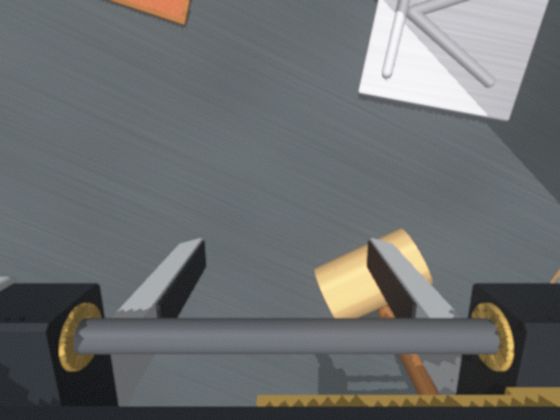

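Candidates for "mallet": yellow/brass head at top px (302,225), blue (206,128), purple (206,293), and a brass-headed object under the wrist at wrist px (375,275). I'll check these in crops and by depth.

```bash
cat > h.py <<'E'
import numpy as np,cv2
from scipy.spatial.transform import Rotation as R
def Twc(s,obs=None):
    if "camera_from_world" in s: return np.linalg.inv(s["camera_from_world"])
    q=np.array(obs["orientation"]); T=np.eye(4); T[:3,:3]=R.from_quat(q[[1,2,3,0]]).as_matrix(); T[:3,3]=obs["ee_pos"]
    return T@s["T_tool_cam"]
def cast(s,uv,z,T=None):
    T=Twc(s) if T is None else T
    uv=np.atleast_2d(uv).astype(float); d=np.c_[uv,np.ones(len(uv))]@np.linalg.inv(s["K"]).T@T[:3,:3].T
    o=T[:3,3]; return o+d*((z-o[2])/d[:,2])[:,None]
def cloud(s,T=None):
    T=Twc(s) if T is None else T
    v,u=np.mgrid[:420,:560]; D=s["range_z"]
    p=np.stack([u,v,np.ones_like(u)],-1)@np.linalg.inv(s["K"]).T*D[...,None]
    return p@T[:3,:3].T+T[:3,3]
E
python3 - <<'E'
from h import *
from cell import arm
o=arm.get_obs()
t=np.load("top0.npz");s=np.load("scene0.npz");w=np.load("wrist0.npz")
C=cloud(t);Cs=cloud(s);Cw=cloud(w,Twc(w,o))
for n,(u,v) in dict(yel=(303,225),blue=(206,128),pur=(206,293),hdl=(315,260),jar=(265,156),mat=(380,265),white=(174,235),bar=(190,234),pin=(148,242),foot=(137,266),rail=(215,232)).items(): print(n,C[v,u].round(0))
for u,v in [(375,275),(400,250),(335,285),(420,370),(300,150),(520,40)]: print("w",(u,v),Cw[v,u].round(0))
for n,im,x,y,ww,hh in [("a",t,100,190,160,100),("b",t,250,130,120,170),("c",s,180,110,220,190)]:
    c=im["color"][y:y+hh,x:x+ww,::-1]; f=4 if n!="b" else 3.5
    if n=="c": f=3
    cv2.imwrite(f"pics/crop_{n}.png",cv2.resize(c,None,fx=f,fy=f,interpolation=cv2.INTER_CUBIC))
E
```

```text
yel [555. -84.  73.]
blue [818. 181.  75.]
pur [373. 169.  70.]
hdl [ 463. -117.   63.]
jar [743.  20.  69.]
mat [ 454. -302.    8.]
white [518. 249. 123.]
bar [517. 203. 166.]
pin [498. 311. 141.]
foot [444. 365.  15.]
rail [527. 145. 123.]
w (375, 275) [ 282. -637.  224.]
w (400, 250) [ 265. -724.   58.]
w (335, 285) [ 202. -679.   62.]
w (420, 370) [ 137. -828.   47.]
w (300, 150) [ 313. -589.   -1.]
w (520, 40) [ 510. -749.    8.]
```

View pics/crop_a.png

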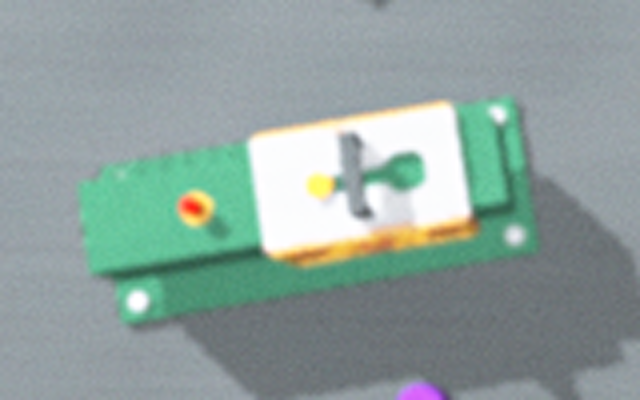

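View pics/crop_b.png

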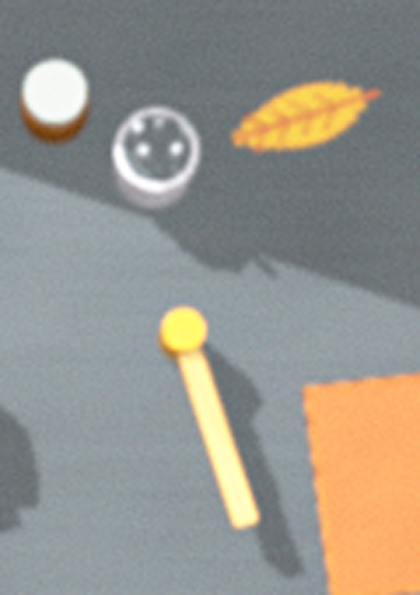

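View pics/crop_c.png

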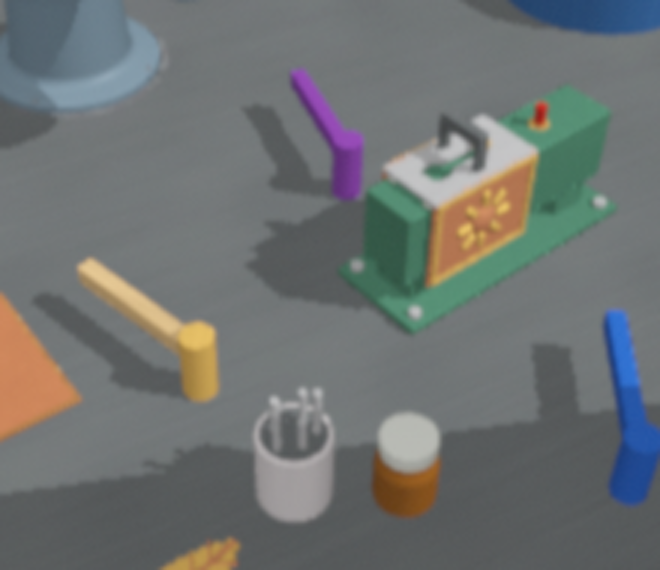

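The description matches only the mallet standing at top px (302,225): brass head about 32 mm, top at z≈70, wooden handle. The one under the wrist is a bigger, dark-handled one lying down. Blue and purple are excluded. Next I'll measure the poses.

```bash
python3 - <<'E'
from h import *
t=np.load("top0.npz"); C=cloud(t)
hsv=cv2.cvtColor(t["color"],cv2.COLOR_RGB2HSV)
def comp(m,seed):
    n,l,st,c=cv2.connectedComponentsWithStats(m.astype(np.uint8)); 
    k=l[seed[1],seed[0]]; return (l==k),st[k],c[k]
H,S,V=[hsv[...,i].astype(int) for i in range(3)]
for p in [(303,225),(315,260),(148,242),(152,243),(180,236),(172,224),(215,232),(380,265),(130,250)]: print(p,hsv[p[1],p[0]],C[p[1],p[0]].round(0))
# mat
m=(H<14)&(S>120)&(V>120); a,st,c=comp(m,(380,265)); 
r=cv2.minAreaRect(np.argwhere(a)[:,::-1].astype(np.float32)); b=cast(t,cv2.boxPoints(r),4); print("mat c",cast(t,r[0],4).round(1),"sides",np.linalg.norm(np.diff(b,axis=0),axis=1).round(0),b.round(0).tolist())
# mallet
m=(H>10)&(H<32)&(S>70)&(V>120); a,st,c=comp(m,(303,225)); print("mallet",st)
hd=a&(S>170);hd=cv2.morphologyEx(hd.astype(np.uint8),cv2.MORPH_OPEN,np.ones((3,3)));a1,st,c=comp(hd>0,(303,225)); print("head",st,c,cast(t,c,70).round(1))
hn=a&(S<150); n,l,st,cc=cv2.connectedComponentsWithStats(hn.astype(np.uint8)); k=1+np.argmax(st[1:,4]); 
r=cv2.minAreaRect(np.argwhere(l==k)[:,::-1].astype(np.float32)); b=cast(t,cv2.boxPoints(r),59); print("hand",st[k],b.round(0).tolist(),cast(t,r[0],59).round(1))
# green
m=(H>65)&(H<95)&(S>80);
rt=m&(abs(C[...,2]-123)<6); print("rail n",rt.sum())
pts=C[rt][:,:2].astype(np.float32); r=cv2.minAreaRect(pts); print(r)
# plate (white)
m=(abs(C[...,2]-131)<6)&(S<60)&(V>180); a,st,c=comp(m,(172,228)); print("plate",st); r=cv2.minAreaRect(np.argwhere(a)[:,::-1].astype(np.float32)); b=cast(t,cv2.boxPoints(r),129); print(cast(t,r[0],129).round(1),b.round(0).tolist())
red=((H<8)|(H>172))&(S>180)&(V>140); red[:, :140]=0; red[:,158:]=0; red[:235]=0;red[252:]=0; c=np.argwhere(red)[:,::-1].mean(0); print("pin",red.sum(),c,cast(t,c,141).round(1))
E
```

```text
(303, 225) [ 29 139 255] [555. -84.  73.]
(315, 260) [ 29  65 255] [ 463. -117.   63.]
(148, 242) [  3 227 252] [498. 311. 141.]
(152, 243) [ 24 124 204] [497. 304. 125.]
(180, 236) [ 30 152 255] [514. 232. 137.]
(172, 224) [  0   1 254] [545. 254. 132.]
(215, 232) [ 95  14 233] [527. 145. 123.]
(380, 265) [ 14 141 254] [ 454. -302.    8.]
(130, 250) [ 76 124 202] [479. 361. 116.]
mat c [[606.5 -22.9   4. ]] sides [1666. 1208. 1480.] [[1221.0, 808.0, 4.0], [1256.0, -858.0, 4.0], [50.0, -775.0, 4.0], [40.0, 706.0, 4.0]]
mallet [295 218  29  63 460]
head [     0      0    560    420 235200] [279.5 209.5] [[596.1 -21.1  70. ]]
hand [295 218  29  63 421] [[571.0, -58.0, 59.0], [581.0, -95.0, 59.0], [414.0, -141.0, 59.0], [403.0, -105.0, 59.0]] [[491.4 -99.9  59. ]]
rail n 1019
((512.1168212890625, 252.58114624023438), (60.49256134033203, 269.0061950683594), 10.604408264160156)
plate [ 162  216   55   37 1073]
[[520.3 209.8 129. ]] [[545.0, 281.0, 129.0], [569.0, 152.0, 129.0], [496.0, 138.0, 129.0], [472.0, 266.0, 129.0]]
pin 8 [147.625 241.25 ] [[499.7 311.8 141. ]]
```

```bash
python3 - <<'E'
from h import *
t=np.load("top0.npz"); C=cloud(t)
hsv=cv2.cvtColor(t["color"],cv2.COLOR_RGB2HSV)
H,S,V=[hsv[...,i].astype(int) for i in range(3)]
m=(H<20)&(S>100); m[:,:330]=0;m[:,430:]=0;m[:225]=0;m[310:]=0
r=cv2.minAreaRect(np.argwhere(m)[:,::-1].astype(np.float32)); b=cast(t,cv2.boxPoints(r),4); c=b.mean(0);print("mat",m.sum(),c.round(1),np.linalg.norm(np.diff(b,axis=0),axis=1).round(0),b.round(0).tolist())
m=(H>10)&(H<32)&(S>40)&(V>120); m[:,:290]=0;m[:,330:]=0;m[:210]=0;m[285:]=0
hd=m&(C[...,2]>68); c=np.argwhere(hd)[:,::-1].mean(0); print("head",hd.sum(),cast(t,c,70).round(1))
hn=m&(C[...,2]<66)&(C[...,2]>56);P=np.argwhere(hn)[:,::-1]; P=P[P[:,1]>238]; W=cast(t,P,59)[:,:2]; vx,vy,x,y=cv2.fitLine(W.astype(np.float32),2,0,.01,.01).ravel(); print("handle",len(P),vx,vy,x,y,np.degrees(np.arctan2(vy,vx)))
for (u,v) in [(185,234)]: pass
# stud head: yellow on plate
y=(H>20)&(H<33)&(S>110); y[:,:170]=0;y[:,190:]=0;y[:228]=0;y[243:]=0; c=np.argwhere(y)[:,::-1].mean(0); print("stud",y.sum(),c,cast(t,c,137).round(1))
for k,p,z in [("jar",(265,155),75),("tin",(294,174),75),("leaf",(337,163),3)]: print(k,cast(t,p,z).round(0))
E
```

```text
mat 4917 [ 451.8 -302.1    4. ] [226. 172. 222.] [[522.0, -182.0, 4.0], [552.0, -405.0, 4.0], [381.0, -421.0, 4.0], [352.0, -201.0, 4.0]]
head 77 [[558.6 -81.7  70. ]]
handle 222 0.9455063 0.32560387 466.31082 -111.590515 19.002165
stud 23 [179.43478261 235.91304348] [[514.6 233.1 137. ]]
jar [[744.  20.  75.]]
tin [[693. -59.  75.]]
leaf [[ 743. -185.    3.]]
```

```bash
python3 -m inch '[{"fingers":1,"dx":20,"dy":-14},{"dx":36,"dy":-26},{"dx":36,"dy":-26},{"dx":36,"dy":-26},{"dx":36,"dy":-26}]' 40; python3 -m inch '[{"dx":36,"dy":-26},{"dx":36,"dy":-26},{"dx":36,"dy":-26},{"dx":36,"dy":-26},{"dx":36,"dy":-26}]'
```

```text
schema error: expected keys fingers, dx, dy, dz, twist
schema error: expected keys fingers, dx, dy, dz, twist
```

All keys are needed.

```bash
python3 -m inch '[{"fingers":1,"dx":20,"dy":-14,"dz":0,"twist":0},{"fingers":1,"dx":36,"dy":-26,"dz":0,"twist":0},{"fingers":1,"dx":36,"dy":-26,"dz":0,"twist":0},{"fingers":1,"dx":36,"dy":-26,"dz":0,"twist":0},{"fingers":1,"dx":36,"dy":-26,"dz":0,"twist":0}]' 40; python3 -m inch '[{"fingers":1,"dx":36,"dy":-26,"dz":0,"twist":0},{"fingers":1,"dx":36,"dy":-26,"dz":0,"twist":0},{"fingers":1,"dx":36,"dy":-26,"dz":0,"twist":0},{"fingers":1,"dx":36,"dy":-26,"dz":0,"twist":0},{"fingers":1,"dx":36,"dy":-26,"dz":0,"twist":0}]'
```

```text
t: 0.65
ee_pos: [369.2, -415.4, 222.1]
orientation: [-0.0, 0.978, 0.211, -0.0]
contact_force: [0.7, 0.2, -0.4]
opening: 1.004
t: 1.15
ee_pos: [479.6, -222.7, 222.3]
orientation: [-0.0, 0.978, 0.211, -0.0]
contact_force: [0.5, -0.7, 0.6]
opening: 1.003
```

```bash
python3 -m inch '[{"fingers":1,"dx":36,"dy":-27,"dz":0,"twist":0},{"fingers":1,"dx":36,"dy":-27,"dz":0,"twist":0},{"fingers":1,"dx":36,"dy":-27,"dz":0,"twist":0},{"fingers":1,"dx":22,"dy":-16,"dz":0,"twist":5.4},{"fingers":1,"dx":0,"dy":0,"dz":20,"twist":0}]'
cat >> h.py <<'E'
def wshot(name):
    from cell import arm
    o=arm.get_obs(); s=arm.snapshot("wrist"); cv2.imwrite(f"pics/{name}.png",s["color"][:,:,::-1]); return s,Twc(s,o),o
def yaw(o):
    q=np.array(o["orientation"]); return np.degrees(np.arctan2(*R.from_quat(q[[1,2,3,0]]).as_matrix()[[1,0],0]))
def totool(o,p,dyaw_tool_x=None):
    q=np.array(o["orientation"]); return R.from_quat(q[[1,2,3,0]]).inv().apply(np.array(p)-o["ee_pos"]).round(1)
E
python3 - <<'E'
from h import *
s,T,o=wshot("w1"); np.savez("w1.npz",T=T,**s)
print(o["ee_pos"],yaw(o),totool(o,[558,-80.5,45]))
C=cloud(s,T); hsv=cv2.cvtColor(s["color"],cv2.COLOR_RGB2HSV)
q=np.linalg.inv(T)@np.array([558,-80.5,70,1]); print((s["K"]@q[:3]/q[2]).round(0))
E
```

```text
t: 1.65
ee_pos: [560.3, -80.1, 204.9]
orientation: [0.001, 0.986, 0.166, 0.003]
contact_force: [0.6, -0.2, 0.0]
opening: 1.002
[560.32154092 -80.11747868 204.87005226] 19.11232120326675 [ -3.1  -0.9 159.9]
[285. 207.   1.]
```

View pics/w1.png

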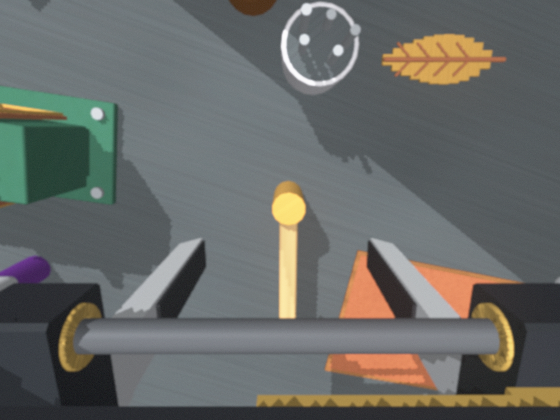

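The brass head's top circle is at wrist px (289,209), and the handle runs straight down the picture. The tin (320,45) and leaf (440,58) are well clear.

```bash
python3 - <<'E'
from h import *
s=dict(np.load("w1.npz"));T=s["T"]
from cell import arm
o=arm.get_obs()
hsv=cv2.cvtColor(s["color"],cv2.COLOR_RGB2HSV);C=cloud(s,T)
m=(hsv[...,1]>80)&(C[...,2]>64); m[:180]=0;m[235:]=0;m[:,265:][:, 50:]=0;m[:,:265]=0
c=np.argwhere(m)[:,::-1]; (x,y),r=cv2.minEnclosingCircle(c.astype(np.float32)); print(m.sum(),c.mean(0),x,y,r, np.median(C[m][:,2]))
p=cast(s,c.mean(0),70,T)[0]; print(p.round(1), totool(o,[p[0],p[1],45]))
for v in (235,300):
    row=np.where((hsv[v,265:315,1]>80)&(hsv[v,265:315,2]>150))[0]+265; print(v,row.min(),row.max(),cast(s,(row.mean(),v),59,T).round(1))
E
```

```text
886 [287.98194131 207.85440181] 286.6931457519531 210.1459197998047 19.429508209228516 69.3564801018135
[557.9 -83.3  70. ] [  0.4   3.3 154.3]
235 279 297 [[529.3 -93.3  59. ]]
300 279 295 [[ 461.9 -115.7   59. ]]
```

```bash
python3 -m inch '[{"fingers":1,"dx":0,"dy":3,"dz":40,"twist":0.6},{"fingers":1,"dx":0,"dy":0,"dz":40,"twist":0},{"fingers":1,"dx":0,"dy":0,"dz":40,"twist":0},{"fingers":1,"dx":0,"dy":0,"dz":34,"twist":0},{"fingers":1,"dx":0,"dy":0,"dz":0,"twist":0}]'; python3 -m inch '[{"fingers":0,"dx":0,"dy":0,"dz":0,"twist":0},{"fingers":0,"dx":0,"dy":0,"dz":0,"twist":0},{"fingers":0,"dx":0,"dy":0,"dz":0,"twist":0},{"fingers":0,"dx":0,"dy":0,"dz":0,"twist":0},{"fingers":0,"dx":0,"dy":0,"dz":0,"twist":0}]' 45
```

```text
t: 2.2
ee_pos: [554.0, -84.3, 43.3]
orientation: [-0.003, 0.987, 0.159, -0.005]
contact_force: [-0.7, 0.7, -0.6]
opening: 1.002
t: 2.7
ee_pos: [559.1, -85.6, 49.5]
orientation: [0.0, 0.987, 0.159, 0.001]
contact_force: [-0.2, -0.8, -0.6]
opening: 0.608
```

```bash
python3 -m inch '[{"fingers":0,"dx":0,"dy":0,"dz":0,"twist":0},{"fingers":0,"dx":0,"dy":0,"dz":0,"twist":0},{"fingers":0,"dx":0,"dy":0,"dz":0,"twist":0},{"fingers":0,"dx":0,"dy":0,"dz":0,"twist":0},{"fingers":0,"dx":0,"dy":0,"dz":0,"twist":0}]'; python3 -m inch '[{"fingers":0,"dx":0,"dy":0,"dz":0,"twist":0},{"fingers":0,"dx":0,"dy":0,"dz":0,"twist":0},{"fingers":0,"dx":0,"dy":0,"dz":0,"twist":0}]'
```

```text
t: 3.2
ee_pos: [558.4, -84.9, 48.5]
orientation: [-0.001, 0.987, 0.159, -0.0]
contact_force: [-0.3, 2.9, 2.8]
opening: 0.333
t: 3.5
ee_pos: [558.4, -85.0, 48.5]
orientation: [-0.0, 0.987, 0.159, -0.0]
contact_force: [-1.6, 5.6, 4.5]
opening: 0.335
```

```bash
python3 -m inch '[{"fingers":0,"dx":0,"dy":0,"dz":-20,"twist":0},{"fingers":0,"dx":0,"dy":0,"dz":-40,"twist":0},{"fingers":0,"dx":0,"dy":0,"dz":-45,"twist":0},{"fingers":0,"dx":0,"dy":0,"dz":-45,"twist":0},{"fingers":0,"dx":0,"dy":0,"dz":-45,"twist":0}]';  python3 -m inch '[{"fingers":0,"dx":0,"dy":0,"dz":0,"twist":0}]'; python3 - <<'E'
from h import *
from cell import arm
o=arm.get_obs(); print(o["contact_force"],o["moment"],yaw(o),o["ee_pos"]); print(totool(o,[500.2,312.6,o["ee_pos"][2]]))
E
```

```text
t: 4.0
ee_pos: [557.8, -85.9, 243.6]
orientation: [0.0, 0.987, 0.159, -0.001]
contact_force: [1.1, -1.5, -5.3]
opening: 0.333
t: 4.1
ee_pos: [562.0, -87.3, 250.4]
orientation: [0.004, 0.987, 0.159, 0.006]
contact_force: [-0.3, -0.4, -3.6]
opening: 0.332
[-0.32428377 -0.42105775 -3.60579571] [-0.03520228 -0.07141111 -0.05354266] 18.333947081309415 [562.04659873 -87.2947918  250.37381516]
[  67.1 -399.    -3.2]
```

```bash
python3 -m inch '[{"fingers":0,"dx":4,"dy":-24,"dz":0,"twist":0},{"fingers":0,"dx":7,"dy":-42,"dz":0,"twist":0},{"fingers":0,"dx":7,"dy":-42,"dz":0,"twist":0},{"fingers":0,"dx":7,"dy":-42,"dz":0,"twist":0},{"fingers":0,"dx":7,"dy":-42,"dz":0,"twist":0}]'; python3 -m inch '[{"fingers":0,"dx":7,"dy":-42,"dz":0,"twist":0},{"fingers":0,"dx":7,"dy":-42,"dz":0,"twist":0},{"fingers":0,"dx":7,"dy":-42,"dz":0,"twist":0},{"fingers":0,"dx":7,"dy":-42,"dz":0,"twist":0},{"fingers":0,"dx":7,"dy":-38,"dz":0,"twist":0}]';python3 -m inch '[{"fingers":0,"dx":0,"dy":0,"dz":0,"twist":7.7},{"fingers":0,"dx":0,"dy":0,"dz":0,"twist":0},{"fingers":0,"dx":0,"dy":0,"dz":0,"twist":0}]'; python3 - <<'E'
from h import *
from cell import arm
o=arm.get_obs(); print(o["contact_force"],o["moment"],yaw(o),o["ee_pos"]); print(totool(o,[500.2,312.6,0]))
s=arm.snapshot("scene");np.savez("s2.npz",**s); cv2.imwrite("pics/s2.png",cv2.resize(s["color"][60:240,250:430,::-1],None,fx=3.3,fy=3.3))
wshot("w2"); print(arm.get_obs()["ee_pos"])
E
```

```text
t: 4.6
ee_pos: [527.0, 107.9, 240.2]
orientation: [0.0, 0.987, 0.159, -0.002]
contact_force: [-0.2, 1.0, -4.4]
opening: 0.336
t: 5.1
ee_pos: [495.5, 314.5, 239.9]
orientation: [0.001, 0.987, 0.16, -0.002]
contact_force: [0.7, -0.4, -4.8]
opening: 0.333
t: 5.4
ee_pos: [496.4, 312.6, 241.1]
orientation: [0.001, 0.996, 0.094, -0.001]
contact_force: [-0.7, -0.2, -3.3]
opening: 0.338
[-0.65046537 -0.2084965  -3.3159125 ] [-0.00741444 -0.06679493 -0.00098215] 10.762797207641963 [496.39599993 312.59562407 241.07357291]
[  4.4   0.4 241.1]
[496.89798144 312.42471757 242.23087145]
```

View pics/s2.png

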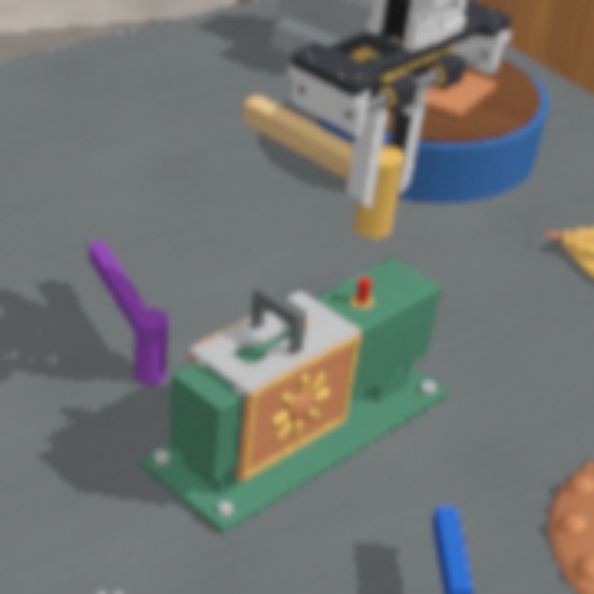

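View pics/w2.png

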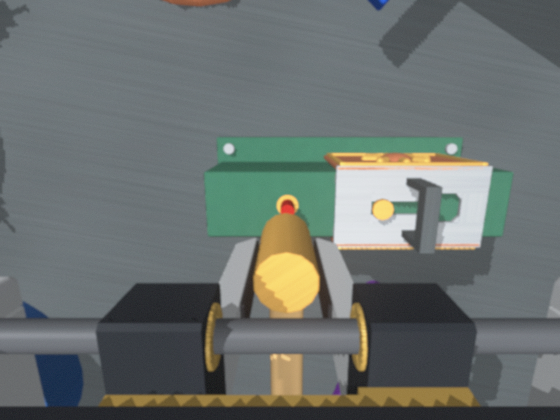

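The mallet hangs upright in the jaws. In the wrist picture the pin ring is at (288,205), the stud head at (383,210) and the plate spans columns 334–490. I'll measure from this view.

```bash
python3 - <<'E'
from h import *
s,T,o=wshot("w3"); np.savez("w3.npz",T=T,**s)
hsv=cv2.cvtColor(s["color"],cv2.COLOR_RGB2HSV);H,S,V=[hsv[...,i].astype(int) for i in range(3)];C=cloud(s,T)
g=(H>65)&(H<95)&(S>60)&(abs(C[...,2]-120)<5); r=cv2.minAreaRect(cast(s,np.argwhere(g)[:,::-1],120,T)[:,:2].astype(np.float32)); print("rail",r)
m=(S>120)&(H<33); m[:192]=0;m[214:]=0;m[:,:272]=0;m[:,304:]=0
p=np.argwhere(m)[:,::-1]; print("ring px",p.min(0),p.max(0),p.mean(0))
u=(p[:,0].min()+p[:,0].max())/2
print("ring cast",cast(s,[(u,p[:,1].min())],120,T).round(1))
y=(S>120)&(H<33)&(H>18); y[:195]=0;y[225:]=0;y[:,:365]=0;y[:,405:]=0;c=np.argwhere(y)[:,::-1]; (a,b),rr=cv2.minEnclosingCircle(c.astype(np.float32)); st=cast(s,(a,b),137,T)[0]; print("stud",a,b,rr,st.round(1),np.median(C[y],axis=0).round(0))
w=(S<40)&(V>150)&(abs(C[...,2]-129)<5); r=cv2.minAreaRect(cast(s,np.argwhere(w)[:,::-1],129,T)[:,:2].astype(np.float32)); print("plate",r)
print(o["ee_pos"])
E
```

```text
rail ((510.63641357421875, 251.38894653320312), (59.3468132019043, 267.81634521484375), 10.65103816986084)
ring px [277 195] [297 213] [286.9691358  204.71604938]
ring cast [[507.6 313.3 120. ]]
stud 382.2894592285156 208.5 10.322117805480957 [514.5 233.4 137. ] [514. 233. 136.]
plate ((518.7884521484375, 208.15228271484375), (71.89594268798828, 130.33323669433594), 10.620580673217773)
[496.89798144 312.42471757 242.23087145]
```

```bash
python3 -m inch '[{"fingers":0,"dx":2.4,"dy":0,"dz":10,"twist":0},{"fingers":0,"dx":0,"dy":0,"dz":20,"twist":0},{"fingers":0,"dx":0,"dy":0,"dz":14,"twist":0},{"fingers":0,"dx":0,"dy":0,"dz":0,"twist":0},{"fingers":0,"dx":0,"dy":0,"dz":0,"twist":0}]' 55; python3 -m inch '[{"fingers":0,"dx":0,"dy":0,"dz":3,"twist":0},{"fingers":0,"dx":0,"dy":0,"dz":3,"twist":0},{"fingers":0,"dx":0,"dy":0,"dz":3,"twist":0},{"fingers":0,"dx":0,"dy":0,"dz":3,"twist":0}]'
```

```text
t: 6.05
ee_pos: [499.3, 313.7, 199.1]
orientation: [0.0, 0.996, 0.093, -0.0]
contact_force: [-0.0, 0.7, -4.7]
opening: 0.334
t: 6.45
ee_pos: [499.7, 314.1, 188.8]
orientation: [-0.0, 0.996, 0.093, 0.001]
contact_force: [-2.9, -1.8, 4.7]
opening: 0.335
```

Contact with the pin. The force went from -4.7 to +4.7 at about the expected height.

```bash
python3 -m inch '[{"fingers":0,"dx":0,"dy":0,"dz":3,"twist":0},{"fingers":0,"dx":0,"dy":0,"dz":3,"twist":0},{"fingers":0,"dx":0,"dy":0,"dz":3,"twist":0}]'; python3 -m inch '[{"fingers":0,"dx":0,"dy":0,"dz":3,"twist":0},{"fingers":0,"dx":0,"dy":0,"dz":2,"twist":0},{"fingers":0,"dx":0,"dy":0,"dz":0,"twist":0}]'
```

```text
t: 6.75
ee_pos: [499.7, 314.1, 179.1]
orientation: [-0.0, 0.996, 0.093, 0.001]
contact_force: [-3.1, -1.4, 4.8]
opening: 0.334
t: 7.05
ee_pos: [499.5, 314.1, 173.1]
orientation: [-0.0, 0.996, 0.093, 0.0]
contact_force: [-0.7, 0.1, 2.2]
opening: 0.333
```

```bash
python3 -m inch '[{"fingers":0,"dx":0,"dy":0,"dz":2,"twist":0},{"fingers":0,"dx":0,"dy":0,"dz":1,"twist":0},{"fingers":0,"dx":0,"dy":0,"dz":0,"twist":0}]'; python3 -m inch '[{"fingers":0,"dx":0,"dy":0,"dz":1.5,"twist":0},{"fingers":0,"dx":0,"dy":0,"dz":0,"twist":0}]'
```

```text
t: 7.35
ee_pos: [499.5, 314.1, 170.4]
orientation: [-0.0, 0.996, 0.093, 0.0]
contact_force: [-0.5, -0.8, 3.2]
opening: 0.33
t: 7.55
ee_pos: [499.7, 314.1, 170.3]
orientation: [-0.0, 0.996, 0.093, 0.0]
contact_force: [-2.2, -0.7, 8.9]
opening: 0.333
```

```bash
python3 -m inch '[{"fingers":0,"dx":0,"dy":0,"dz":2,"twist":0},{"fingers":0,"dx":0,"dy":0,"dz":2,"twist":0},{"fingers":0,"dx":0,"dy":0,"dz":0,"twist":0}]'; python3 -m inch '[{"fingers":0,"dx":0,"dy":0,"dz":2,"twist":0},{"fingers":0,"dx":0,"dy":0,"dz":0,"twist":0}]'
```

```text
t: 7.85
ee_pos: [500.1, 314.3, 170.0]
orientation: [0.0, 0.996, 0.093, 0.001]
contact_force: [-9.6, -4.2, 25.2]
opening: 0.337
t: 8.05
ee_pos: [500.5, 314.5, 169.8]
orientation: [-0.0, 0.996, 0.093, 0.001]
contact_force: [-12.9, -5.0, 32.6]
opening: 0.332
```

```bash
python3 -m inch '[{"fingers":0,"dx":0,"dy":0,"dz":-12,"twist":0},{"fingers":0,"dx":0,"dy":0,"dz":-25,"twist":0},{"fingers":0,"dx":0,"dy":0,"dz":-25,"twist":0},{"fingers":0,"dx":0,"dy":0,"dz":-20,"twist":0},{"fingers":0,"dx":0,"dy":0,"dz":0,"twist":0}]'; python3 - <<'E'
from h import *
from cell import arm
o=arm.get_obs(); print(o["contact_force"],o["moment"],yaw(o),o["ee_pos"]); print(totool(o,[558.4,-85,0]))
s=arm.snapshot("scene"); cv2.imwrite("pics/s4.png",cv2.resize(s["color"][60:240,250:430,::-1],None,fx=3.3,fy=3.3))
s,T,o=wshot("w4");C=cloud(s,T)
print(C[195:214:3,287].round(0))
E
```

```text
t: 8.55
ee_pos: [500.1, 314.2, 246.3]
orientation: [-0.0, 0.996, 0.093, 0.002]
contact_force: [0.9, 0.4, -3.9]
opening: 0.332
[ 0.8581449   0.44901054 -3.91958219] [ 0.00816873 -0.0371396  -0.01564024] 10.639117395877461 [500.10474079 314.23103088 246.27467327]
[-17.2 403.3 246. ]
[[510. 315. 120.]
 [507. 314. 121.]
 [504. 314. 120.]
 [502. 313. 122.]
 [499. 313. 122.]
 [497. 312. 122.]
 [514. 316. 196.]]
```

View pics/s4.png

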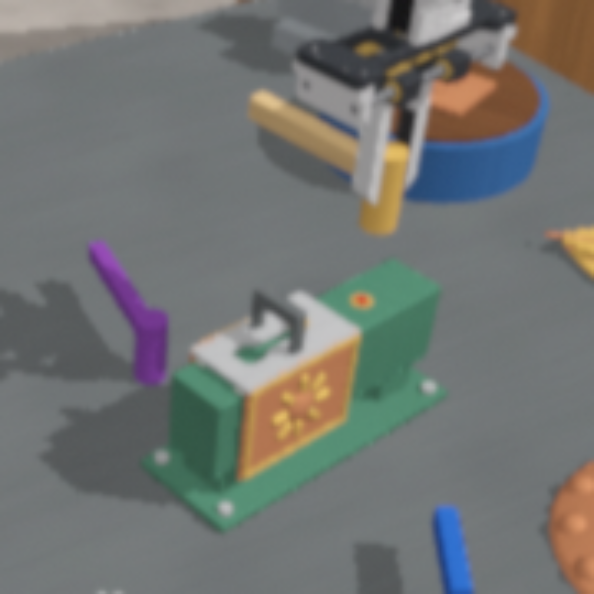

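View pics/w4.png

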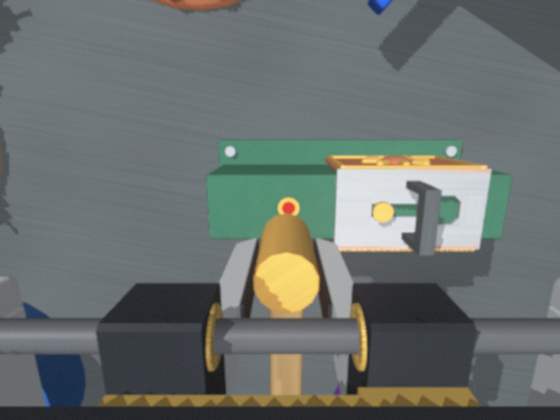

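The pin is flush: depth reads 122, which is 2 mm over the rail, and the red disc sits in the ring at wrist px (288,208). Now I'll take the mallet back to its spot.

```bash
python3 -m inch '[{"fingers":0,"dx":-1,"dy":25,"dz":0,"twist":0},{"fingers":0,"dx":-2,"dy":42,"dz":0,"twist":0},{"fingers":0,"dx":-2,"dy":42,"dz":0,"twist":0},{"fingers":0,"dx":-2,"dy":42,"dz":0,"twist":0},{"fingers":0,"dx":-2,"dy":42,"dz":0,"twist":0}]'; python3 -m inch '[{"fingers":0,"dx":-2,"dy":42,"dz":0,"twist":0},{"fingers":0,"dx":-2,"dy":42,"dz":0,"twist":0},{"fingers":0,"dx":-2,"dy":42,"dz":0,"twist":0},{"fingers":0,"dx":-2,"dy":42,"dz":0,"twist":0},{"fingers":0,"dx":0,"dy":42,"dz":0,"twist":0}]';python3 -m inch '[{"fingers":0,"dx":0,"dy":0,"dz":40,"twist":0},{"fingers":0,"dx":0,"dy":0,"dz":40,"twist":0},{"fingers":0,"dx":0,"dy":0,"dz":40,"twist":0},{"fingers":0,"dx":0,"dy":0,"dz":40,"twist":0},{"fingers":0,"dx":0,"dy":0,"dz":20,"twist":0}]';python3 -m inch '[{"fingers":0,"dx":0,"dy":0,"dz":0,"twist":0},{"fingers":0,"dx":0,"dy":0,"dz":0,"twist":0},{"fingers":0,"dx":0,"dy":0,"dz":0,"twist":0}]'
```

```text
t: 9.15
ee_pos: [524.6, 121.0, 241.9]
orientation: [-0.0, 0.996, 0.093, -0.002]
contact_force: [1.0, 0.0, -5.2]
opening: 0.334
t: 9.65
ee_pos: [555.5, -86.6, 241.8]
orientation: [-0.001, 0.996, 0.093, -0.002]
contact_force: [1.5, 0.5, -4.7]
opening: 0.334
t: 10.15
ee_pos: [552.1, -83.7, 58.1]
orientation: [-0.002, 0.996, 0.093, -0.005]
contact_force: [-0.9, -0.9, -4.3]
opening: 0.33
t: 10.45
ee_pos: [557.9, -85.6, 66.2]
orientation: [0.0, 0.996, 0.093, 0.001]
contact_force: [0.1, 0.1, -4.0]
opening: 0.331
```

```bash
python3 -m inch '[{"fingers":0,"dx":0,"dy":0,"dz":8,"twist":0},{"fingers":0,"dx":0,"dy":0,"dz":6,"twist":0},{"fingers":0,"dx":0,"dy":0,"dz":2,"twist":0},{"fingers":0,"dx":0,"dy":0,"dz":1,"twist":0},{"fingers":0,"dx":0,"dy":0,"dz":0,"twist":0}]';python3 -m inch '[{"fingers":0,"dx":0,"dy":0,"dz":0.5,"twist":0},{"fingers":0,"dx":0,"dy":0,"dz":0,"twist":0}]'
```

```text
t: 10.95
ee_pos: [556.9, -85.2, 48.4]
orientation: [-0.0, 0.996, 0.093, -0.0]
contact_force: [-2.5, 1.6, 0.7]
opening: 0.333
t: 11.15
ee_pos: [557.0, -85.2, 48.3]
orientation: [-0.0, 0.996, 0.093, -0.0]
contact_force: [-4.7, 2.5, 5.3]
opening: 0.331
```

```bash
python3 -m inch '[{"fingers":0.8,"dx":0,"dy":0,"dz":0,"twist":0},{"fingers":0.8,"dx":0,"dy":0,"dz":0,"twist":0},{"fingers":0.8,"dx":0,"dy":0,"dz":0,"twist":0},{"fingers":0.8,"dx":0,"dy":0,"dz":0,"twist":0},{"fingers":0.8,"dx":0,"dy":0,"dz":0,"twist":0}]';python3 -m inch '[{"fingers":0.8,"dx":0,"dy":0,"dz":-15,"twist":0},{"fingers":0.8,"dx":0,"dy":0,"dz":-40,"twist":0},{"fingers":0.8,"dx":0,"dy":0,"dz":-45,"twist":0},{"fingers":0.8,"dx":0,"dy":0,"dz":-45,"twist":0},{"fingers":0.8,"dx":0,"dy":0,"dz":-45,"twist":0}]'; python3 - <<'E'
from h import *
s,T,o=wshot("w5"); print(o["ee_pos"],yaw(o))
E
```

```text
t: 11.65
ee_pos: [557.2, -85.4, 47.5]
orientation: [0.0, 0.996, 0.093, 0.0]
contact_force: [-0.5, 0.2, 0.4]
opening: 0.724
t: 12.15
ee_pos: [556.8, -85.2, 240.6]
orientation: [0.0, 0.996, 0.093, 0.001]
contact_force: [1.7, 0.0, 0.2]
opening: 0.8
[556.8265057  -85.18473174 240.5996609 ] 10.64375698879411
```

View pics/w5.png

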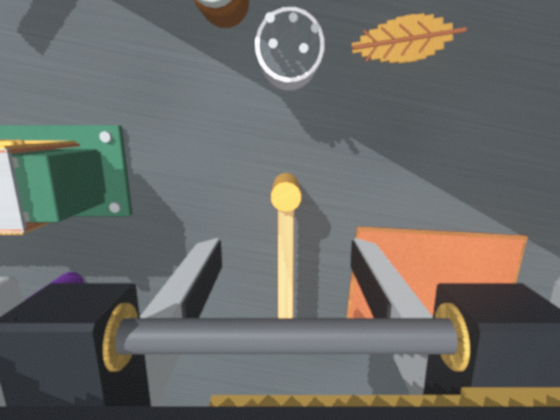

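The mallet stands upright on the bench, head at wrist px (286,195). On to the hanger handle.

```bash
python3 -m inch '[{"fingers":0.6,"dx":1,"dy":-22,"dz":0,"twist":0},{"fingers":0.6,"dx":3,"dy":-45,"dz":0,"twist":0},{"fingers":0.6,"dx":3,"dy":-45,"dz":0,"twist":0},{"fingers":0.6,"dx":3,"dy":-46,"dz":0,"twist":0},{"fingers":0.6,"dx":3,"dy":-46,"dz":0,"twist":0}]'; python3 -m inch '[{"fingers":0.6,"dx":3,"dy":-46,"dz":0,"twist":0},{"fingers":0.6,"dx":1,"dy":-46,"dz":0,"twist":0},{"fingers":0.6,"dx":0,"dy":0,"dz":0,"twist":0},{"fingers":0.6,"dx":0,"dy":0,"dz":0,"twist":0}]'; python3 - <<'E'
from h import *
s,T,o=wshot("w6"); print(o["ee_pos"],yaw(o))
np.savez("w6.npz",T=T,**s)
hsv=cv2.cvtColor(s["color"],cv2.COLOR_RGB2HSV);H,S,V=[hsv[...,i].astype(int) for i in range(3)];C=cloud(s,T)
b=(abs(C[...,2]-170)<5)&(S<80); b[240:]=0; c=np.argwhere(b)[:,::-1]; r=cv2.minAreaRect(cast(s,c,170,T)[:,:2].astype(np.float32)); print("bar",len(c),c.mean(0),r,totool(o,[*r[0],161]))
w=(S<40)&(V>150)&(abs(C[...,2]-129)<5); r=cv2.minAreaRect(cast(s,np.argwhere(w)[:,::-1],129,T)[:,:2].astype(np.float32)); print("plate",r,totool(o,[*r[0],161]))
E
```

```text
t: 12.7
ee_pos: [531.8, 119.3, 238.6]
orientation: [0.0, 0.996, 0.092, 0.001]
contact_force: [0.8, -0.0, -0.0]
opening: 0.604
t: 13.1
ee_pos: [518.8, 209.5, 238.1]
orientation: [0.0, 0.996, 0.094, 0.0]
contact_force: [-0.2, -0.5, -0.4]
opening: 0.602
[518.83644149 209.4916765  238.13997161] 10.760574085708212
bar 791 [288.48798989 214.74589128] ((526.6419677734375, 208.943359375), (36.81465148925781, 11.082374572753906), 10.742488861083984) [ 7.5  2.  77.1]
plate ((519.6903686523438, 207.80517578125), (68.50157165527344, 129.64523315429688), 10.75098705291748) [ 0.5  1.8 77.1]
```

View pics/w6.png

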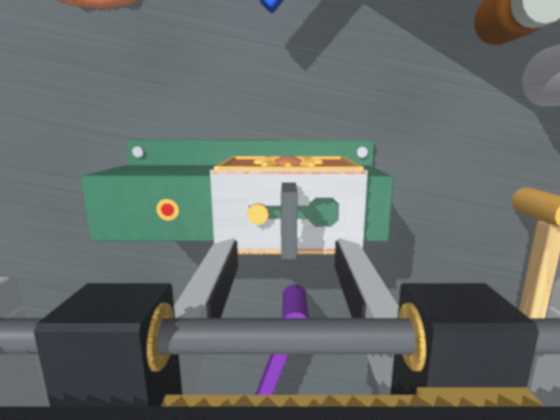

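The bar is at wrist px column 289, rows 183–258, 2 mm off in tool y. I'll descend and grip it between the posts.

```bash
python3 -m inch '[{"fingers":0.6,"dx":0,"dy":2,"dz":25,"twist":0},{"fingers":0.6,"dx":0,"dy":0,"dz":25,"twist":0},{"fingers":0.6,"dx":0,"dy":0,"dz":20,"twist":0},{"fingers":0.6,"dx":0,"dy":0,"dz":5,"twist":0},{"fingers":0.6,"dx":0,"dy":0,"dz":0,"twist":0}]'; python3 -m inch '[{"fingers":0.2,"dx":0,"dy":0,"dz":0,"twist":0},{"fingers":0.2,"dx":0,"dy":0,"dz":0,"twist":0},{"fingers":0.2,"dx":0,"dy":0,"dz":0,"twist":0},{"fingers":0.2,"dx":0,"dy":0,"dz":0,"twist":0},{"fingers":0.2,"dx":0,"dy":0,"dz":0,"twist":0}]'; python3 - <<'E'
from h import *
from cell import arm
o=arm.get_obs(); print(o["contact_force"],o["opening"],o["ee_pos"]); s=arm.snapshot("scene"); cv2.imwrite("pics/s6.png",cv2.resize(s["color"][90:250,250:410,::-1],None,fx=3.7,fy=3.7))
E
```

```text
t: 13.65
ee_pos: [519.4, 205.6, 162.1]
orientation: [0.0, 0.996, 0.092, -0.001]
contact_force: [-0.6, 0.3, 0.4]
opening: 0.602
t: 14.15
ee_pos: [519.5, 206.9, 162.8]
orientation: [-0.0, 0.996, 0.093, 0.0]
contact_force: [-0.6, 0.4, -0.0]
opening: 0.22
[-0.60494734  0.41086385 -0.02947126] 0.2201670865054229 [519.54423697 206.90915201 162.79306715]
```

View pics/s6.png

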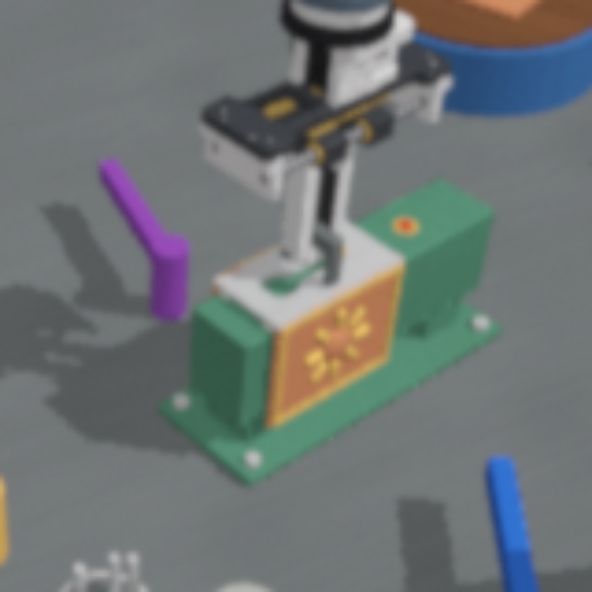

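The fingers straddle the bar between the posts. Closing, with a gentle grip.

```bash
python3 -m inch '[{"fingers":0,"dx":0,"dy":0,"dz":0,"twist":0},{"fingers":0,"dx":0,"dy":0,"dz":0,"twist":0},{"fingers":0,"dx":0,"dy":0,"dz":0,"twist":0},{"fingers":0,"dx":0,"dy":0,"dz":0,"twist":0}]' 30; python3 -m inch '[{"fingers":0,"dx":0,"dy":0,"dz":0,"twist":0},{"fingers":0,"dx":0,"dy":0,"dz":0,"twist":0}]' 45
```

```text
t: 14.6
ee_pos: [519.4, 207.1, 162.5]
orientation: [-0.0, 0.996, 0.093, 0.0]
contact_force: [-0.6, 0.8, 0.6]
opening: 0.123
t: 14.8
ee_pos: [519.4, 207.0, 162.5]
orientation: [-0.0, 0.996, 0.093, 0.0]
contact_force: [-0.4, 2.8, 0.3]
opening: 0.126
```

```bash
python3 -m inch '[{"fingers":0,"dx":0,"dy":-4,"dz":0,"twist":0},{"fingers":0,"dx":0,"dy":-6,"dz":0,"twist":0},{"fingers":0,"dx":0,"dy":-6,"dz":0,"twist":0},{"fingers":0,"dx":0,"dy":0,"dz":0,"twist":0}]';  python3 -m inch '[{"fingers":0,"dx":0,"dy":-6,"dz":0,"twist":0},{"fingers":0,"dx":0,"dy":-6,"dz":0,"twist":0},{"fingers":0,"dx":0,"dy":-6,"dz":0,"twist":0},{"fingers":0,"dx":0,"dy":0,"dz":0,"twist":0}]'
```

```text
t: 15.2
ee_pos: [516.4, 223.2, 162.5]
orientation: [-0.0, 0.996, 0.093, 0.0]
contact_force: [1.4, -1.2, -0.2]
opening: 0.123
t: 15.6
ee_pos: [512.8, 241.4, 162.5]
orientation: [-0.001, 0.996, 0.093, -0.0]
contact_force: [0.8, -0.5, 1.0]
opening: 0.123
```

```bash
python3 -m inch '[{"fingers":0,"dx":0,"dy":-6,"dz":0,"twist":0},{"fingers":0,"dx":0,"dy":-6,"dz":0,"twist":0},{"fingers":0,"dx":0,"dy":-6,"dz":0,"twist":0},{"fingers":0,"dx":0,"dy":-2,"dz":0,"twist":0},{"fingers":0,"dx":0,"dy":0,"dz":0,"twist":0}]';  python3 -m inch '[{"fingers":0,"dx":0,"dy":-2,"dz":0,"twist":0},{"fingers":0,"dx":0,"dy":-2,"dz":0,"twist":0},{"fingers":0,"dx":0,"dy":0,"dz":0,"twist":0}]'; python3 -m inch '[{"fingers":0,"dx":0,"dy":-2,"dz":0,"twist":0},{"fingers":0,"dx":0,"dy":0,"dz":0,"twist":0}]'; python3 - <<'E'
from h import *
from cell import arm
o=arm.get_obs(); s=arm.snapshot("scene"); cv2.imwrite("pics/s7.png",cv2.resize(s["color"][130:210,290:390,::-1],None,fx=6,fy=6)); s=arm.snapshot("top"); cv2.imwrite("pics/t7.png",cv2.resize(s["color"][190:280,110:250,::-1],None,fx=5,fy=5))
E
```

```text
t: 16.1
ee_pos: [509.3, 260.6, 162.5]
orientation: [-0.0, 0.996, 0.093, 0.0]
contact_force: [0.6, -0.8, 1.3]
opening: 0.122
t: 16.4
ee_pos: [508.7, 263.9, 162.5]
orientation: [-0.0, 0.996, 0.093, 0.0]
contact_force: [-0.0, -3.6, 1.0]
opening: 0.125
t: 16.6
ee_pos: [508.4, 265.9, 162.5]
orientation: [-0.0, 0.996, 0.093, 0.0]
contact_force: [-0.0, -4.5, 1.5]
opening: 0.123
```

View pics/s7.png

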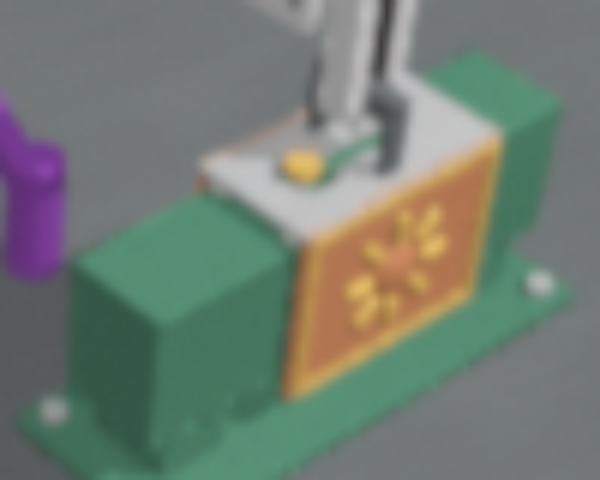

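View pics/t7.png

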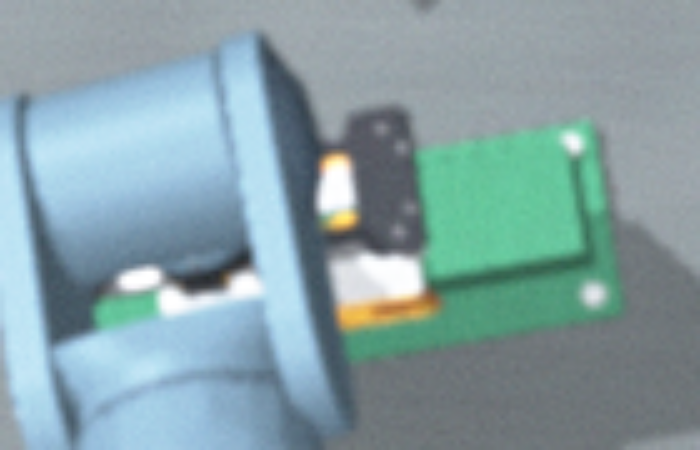

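The stud head (s7 px 300,167) is at the wide end. I'll feel for the stop.

```bash
python3 -m inch '[{"fingers":0,"dx":0,"dy":-2,"dz":0,"twist":0},{"fingers":0,"dx":0,"dy":0,"dz":0,"twist":0}]'; python3 -m inch '[{"fingers":0,"dx":0,"dy":-2,"dz":0,"twist":0},{"fingers":0,"dx":0,"dy":0,"dz":0,"twist":0}]'; python3 -m inch '[{"fingers":0,"dx":0,"dy":-1.5,"dz":0,"twist":0},{"fingers":0,"dx":0,"dy":0,"dz":0,"twist":0}]'
```

```text
t: 16.9
ee_pos: [508.0, 267.9, 162.5]
orientation: [-0.0, 0.996, 0.093, 0.0]
contact_force: [0.5, -4.1, 1.8]
opening: 0.126
t: 17.1
ee_pos: [507.6, 269.9, 162.5]
orientation: [-0.0, 0.996, 0.093, 0.0]
contact_force: [0.5, -3.8, 1.6]
opening: 0.126
t: 17.3
ee_pos: [507.3, 271.3, 162.5]
orientation: [-0.0, 0.996, 0.093, 0.0]
contact_force: [0.4, -3.7, 2.3]
opening: 0.118
```

```bash
python3 -m inch '[{"fingers":0,"dx":0,"dy":-1.5,"dz":0,"twist":0},{"fingers":0,"dx":0,"dy":0,"dz":0,"twist":0}]'; python3 -m inch '[{"fingers":0,"dx":0,"dy":-1.5,"dz":0,"twist":0},{"fingers":0,"dx":0,"dy":0,"dz":0,"twist":0}]'
```

```text
t: 17.5
ee_pos: [507.3, 271.6, 162.5]
orientation: [0.001, 0.996, 0.093, -0.0]
contact_force: [1.4, -7.6, 2.7]
opening: 0.12
t: 17.7
ee_pos: [507.2, 271.8, 162.5]
orientation: [0.003, 0.996, 0.093, -0.0]
contact_force: [0.9, -14.4, 3.4]
opening: 0.121
```

The stop is felt at y≈271.4, a travel of 65 mm against the 64.6 predicted. Backing off 9 mm from there.

```bash
python3 -m inch '[{"fingers":0,"dx":0,"dy":4,"dz":0,"twist":0},{"fingers":0,"dx":0,"dy":4,"dz":0,"twist":0},{"fingers":0,"dx":0,"dy":3.5,"dz":0,"twist":0},{"fingers":0,"dx":0,"dy":0,"dz":0,"twist":0},{"fingers":0,"dx":0,"dy":0,"dz":0,"twist":0}]'
```

```text
t: 18.2
ee_pos: [508.6, 263.3, 162.5]
orientation: [-0.0, 0.996, 0.093, -0.0]
contact_force: [-1.4, 4.9, 2.4]
opening: 0.124
```

```bash
python3 -m inch '[{"fingers":0,"dx":0,"dy":0.7,"dz":0,"twist":0},{"fingers":0,"dx":0,"dy":0,"dz":-1,"twist":0},{"fingers":0,"dx":0,"dy":0,"dz":-2,"twist":0},{"fingers":0,"dx":0,"dy":0,"dz":0,"twist":0}]' 55; python3 -m inch '[{"fingers":0,"dx":0,"dy":0,"dz":-2,"twist":0},{"fingers":0,"dx":0,"dy":0,"dz":-1,"twist":0},{"fingers":0,"dx":0,"dy":0,"dz":0,"twist":0}]'
```

```text
t: 18.6
ee_pos: [508.2, 261.3, 164.1]
orientation: [0.001, 0.996, 0.093, -0.001]
contact_force: [-1.0, -0.2, -6.4]
opening: 0.124
t: 18.9
ee_pos: [509.1, 262.0, 168.5]
orientation: [0.0, 0.996, 0.093, 0.0]
contact_force: [0.1, 0.8, -6.2]
opening: 0.121
```

```bash
python3 -m inch '[{"fingers":0,"dx":0,"dy":0,"dz":-2,"twist":0},{"fingers":0,"dx":0,"dy":0,"dz":-2,"twist":0},{"fingers":0,"dx":0,"dy":0,"dz":-2,"twist":0},{"fingers":0,"dx":0,"dy":0,"dz":0,"twist":0}]'; python3 -m inch '[{"fingers":0,"dx":0,"dy":0,"dz":-4,"twist":0},{"fingers":0,"dx":0,"dy":0,"dz":-6,"twist":0},{"fingers":0,"dx":0,"dy":0,"dz":-8,"twist":0},{"fingers":0,"dx":0,"dy":0,"dz":-8,"twist":0},{"fingers":0,"dx":0,"dy":0,"dz":0,"twist":0}]'
```

```text
t: 19.3
ee_pos: [509.3, 262.2, 175.0]
orientation: [-0.0, 0.996, 0.093, 0.0]
contact_force: [-0.1, 0.8, -6.3]
opening: 0.121
t: 19.8
ee_pos: [510.1, 262.5, 202.6]
orientation: [-0.0, 0.996, 0.093, 0.002]
contact_force: [0.3, 0.2, -6.1]
opening: 0.121
```

```bash
python3 -m inch '[{"fingers":0,"dx":0,"dy":0,"dz":-12,"twist":0},{"fingers":0,"dx":0,"dy":0,"dz":-16,"twist":0},{"fingers":0,"dx":0,"dy":0,"dz":-20,"twist":0},{"fingers":0,"dx":0,"dy":0,"dz":-20,"twist":0},{"fingers":0,"dx":0,"dy":0,"dz":-20,"twist":0}]'; python3 -m inch '[{"fingers":0,"dx":0,"dy":0,"dz":-16,"twist":0},{"fingers":0,"dx":0,"dy":0,"dz":-4,"twist":0},{"fingers":0,"dx":0,"dy":0,"dz":0,"twist":0}]'; python3 - <<'E'
from h import *
from cell import arm
o=arm.get_obs(); print(o["ee_pos"],yaw(o),o["moment"]);s=arm.snapshot("scene"); cv2.imwrite("pics/s8.png",cv2.resize(s["color"][50:250,230:430,::-1],None,fx=3,fy=3))
print(totool(o,[451.8,-302.1,141]))
E
```

```text
t: 20.3
ee_pos: [509.2, 262.2, 290.7]
orientation: [-0.0, 0.996, 0.093, 0.001]
contact_force: [0.2, -0.4, -5.7]
opening: 0.123
t: 20.6
ee_pos: [509.3, 262.2, 309.4]
orientation: [-0.0, 0.996, 0.093, 0.001]
contact_force: [-0.5, 0.6, -6.4]
opening: 0.122
[509.30621785 262.21494381 309.4101477 ] 10.638278995285484 [0.03498291 0.06447992 0.00014416]
[-161.   544.   168.1]
```

View pics/s8.png

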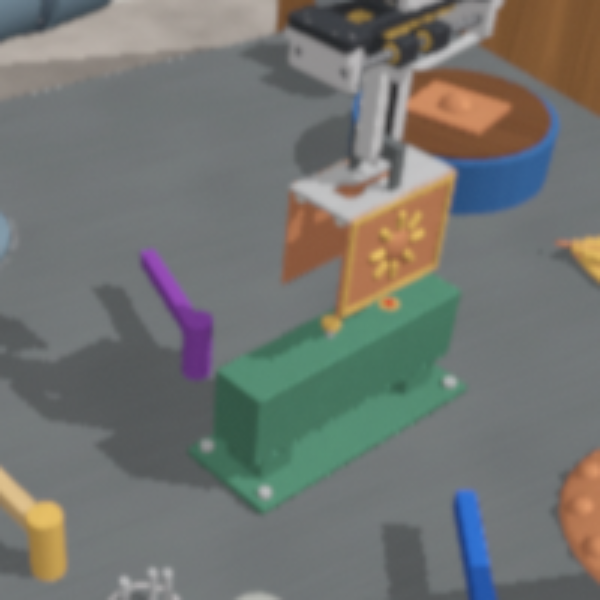

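The hanger is clear and level, with its bottom about 176 mm over the bench. Carrying it to the board.

```bash
python3 -m inch '[{"fingers":0,"dx":-3,"dy":10,"dz":0,"twist":0},{"fingers":0,"dx":-6,"dy":20,"dz":0,"twist":0},{"fingers":0,"dx":-9,"dy":30,"dz":0,"twist":0},{"fingers":0,"dx":-10,"dy":35,"dz":0,"twist":0},{"fingers":0,"dx":-10,"dy":35,"dz":0,"twist":0}]'; python3 -m inch '[{"fingers":0,"dx":-10,"dy":35,"dz":0,"twist":0},{"fingers":0,"dx":-10,"dy":35,"dz":0,"twist":0},{"fingers":0,"dx":-10,"dy":35,"dz":0,"twist":0},{"fingers":0,"dx":-11,"dy":35,"dz":0,"twist":0},{"fingers":0,"dx":-11,"dy":35,"dz":0,"twist":0}]'; python3 -m inch '[{"fingers":0,"dx":-11,"dy":35,"dz":0,"twist":0},{"fingers":0,"dx":-11,"dy":35,"dz":0,"twist":0},{"fingers":0,"dx":-11,"dy":35,"dz":0,"twist":0},{"fingers":0,"dx":-11,"dy":35,"dz":0,"twist":0},{"fingers":0,"dx":-11,"dy":35,"dz":0,"twist":0}]'; python3 -m inch '[{"fingers":0,"dx":-8,"dy":30,"dz":0,"twist":0},{"fingers":0,"dx":-5,"dy":20,"dz":0,"twist":0},{"fingers":0,"dx":-3,"dy":12,"dz":0,"twist":1},{"fingers":0,"dx":0,"dy":0,"dz":0,"twist":2},{"fingers":0,"dx":0,"dy":0,"dz":0,"twist":0}]'
python3 - <<'E'
from h import *
s,T,o=wshot("w9");print(o["ee_pos"],yaw(o))
np.savez("w9.npz",T=T,**s)
print(totool(o,[451.8,-302.1,141]))
E
```

```text
t: 21.15
ee_pos: [494.6, 125.7, 307.1]
orientation: [0.0, 0.996, 0.093, -0.001]
contact_force: [1.6, -0.9, -6.1]
opening: 0.117
t: 21.65
ee_pos: [475.6, -56.0, 307.3]
orientation: [-0.0, 0.996, 0.093, -0.001]
contact_force: [0.5, 0.3, -6.2]
opening: 0.121
t: 22.15
ee_pos: [453.7, -237.9, 307.3]
orientation: [-0.001, 0.996, 0.092, -0.001]
contact_force: [0.5, -0.9, -5.8]
opening: 0.122
t: 22.65
ee_pos: [450.3, -300.2, 307.6]
orientation: [-0.001, 0.998, 0.066, -0.001]
contact_force: [-0.3, -0.8, -6.5]
opening: 0.12
[ 450.27021523 -300.16296912  307.56275005] 7.587046283038905
[  1.4   2.4 166.6]
```

View pics/w9.png

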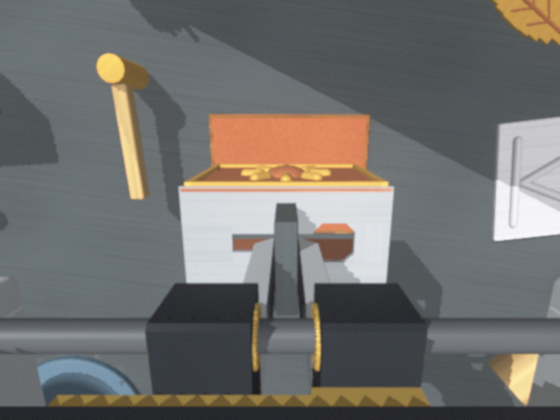

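The board's far edge shows at wrist px (209–369, 115), square with the hanger. I'll check its centre from those corners.

```bash
python3 - <<'E'
from h import *
from cell import arm
s=dict(np.load("w9.npz"));T=s["T"];hsv=cv2.cvtColor(s["color"],cv2.COLOR_RGB2HSV)
m=((hsv[...,0]<16)&(hsv[...,1]>120)); m[:105]=0;m[155:]=0;m[:,:190]=0;m[:,390:]=0
e=[]
for v in (125,145):
    r=np.where(m[v])[0]; e.append((r.min()-.5,v)); e.append((r.max()+.5,v))
t=[(u,np.where(m[:,u])[0].min()-.5) for u in (225,355)]
E=cast(s,e,4,T)[:,:2];F=cast(s,t,4,T)[:,:2]; print(E.round(1).tolist(),F.round(1).tolist())
o=arm.get_obs(); a=np.radians(7.6); X=np.array([np.cos(a),np.sin(a)]);Y=np.array([-X[1],X[0]])
print("width",(E@Y).round(1),"far",(F@X).round(1)); cy=(E@Y).mean(); cx=(F@X).mean()-85; c=cx*X+cy*Y; print("centre",c,"yaw from far edge",np.degrees(np.arctan2(-(F[0]-F[1])[0],(F[0]-F[1])[1])))
print(o["ee_pos"],totool(o,[*c,141]))
E
```

```text
[[506.0, -186.9], [534.7, -402.7], [479.2, -190.3], [508.0, -406.6]] [[522.5, -206.8], [545.8, -381.9]]
width [-252.2 -469.9 -252.  -470.2] far [490.6 490.5]
centre [ 449.76427606 -304.24850534] yaw from far edge 7.580312745482738
[ 450.44306401 -299.89340012  307.73493776] [ -1.1   4.4 166.7]
```

```bash
python3 -m inch '[{"fingers":0,"dx":0,"dy":3.5,"dz":20,"twist":0},{"fingers":0,"dx":0,"dy":0,"dz":35,"twist":0},{"fingers":0,"dx":0,"dy":0,"dz":35,"twist":0},{"fingers":0,"dx":0,"dy":0,"dz":30,"twist":0},{"fingers":0,"dx":0,"dy":0,"dz":20,"twist":0}]'; python3 -m inch '[{"fingers":0,"dx":0,"dy":0,"dz":10,"twist":0},{"fingers":0,"dx":0,"dy":0,"dz":5,"twist":0},{"fingers":0,"dx":0,"dy":0,"dz":0,"twist":0},{"fingers":0,"dx":0,"dy":0,"dz":0,"twist":0}]'
```

```text
t: 23.2
ee_pos: [450.3, -301.9, 165.5]
orientation: [-0.002, 0.998, 0.067, -0.001]
contact_force: [-0.5, -0.5, -7.4]
opening: 0.122
t: 23.6
ee_pos: [452.1, -304.4, 154.9]
orientation: [0.001, 0.998, 0.067, 0.001]
contact_force: [-0.2, -0.3, -5.8]
opening: 0.122
```

```bash
python3 -m inch '[{"fingers":0,"dx":-0.8,"dy":-0.5,"dz":6,"twist":0},{"fingers":0,"dx":0,"dy":0,"dz":5,"twist":0},{"fingers":0,"dx":0,"dy":0,"dz":2,"twist":0},{"fingers":0,"dx":0,"dy":0,"dz":0,"twist":0},{"fingers":0,"dx":0,"dy":0,"dz":0,"twist":0}]'; python3 -m inch '[{"fingers":0,"dx":0,"dy":0,"dz":1,"twist":0},{"fingers":0,"dx":0,"dy":0,"dz":1,"twist":0},{"fingers":0,"dx":0,"dy":0,"dz":1,"twist":0},{"fingers":0,"dx":0,"dy":0,"dz":0,"twist":0}]'
```

```text
t: 24.1
ee_pos: [450.5, -303.4, 140.4]
orientation: [-0.0, 0.998, 0.067, -0.0]
contact_force: [0.1, 0.1, -5.8]
opening: 0.121
t: 24.5
ee_pos: [450.5, -303.5, 137.6]
orientation: [0.0, 0.998, 0.067, 0.0]
contact_force: [-0.5, -0.3, -6.0]
opening: 0.122
```

```bash
python3 -m inch '[{"fingers":0,"dx":0,"dy":0,"dz":0.5,"twist":0},{"fingers":0,"dx":0,"dy":0,"dz":0.5,"twist":0},{"fingers":0,"dx":0,"dy":0,"dz":0,"twist":0}]'; python3 -m inch '[{"fingers":0,"dx":0,"dy":0,"dz":0.5,"twist":0},{"fingers":0,"dx":0,"dy":0,"dz":0,"twist":0}]'
```

```text
t: 24.8
ee_pos: [450.7, -303.6, 137.5]
orientation: [0.0, 0.998, 0.067, 0.0]
contact_force: [-2.5, 3.1, 2.4]
opening: 0.125
t: 25.0
ee_pos: [450.8, -303.6, 137.5]
orientation: [0.0, 0.998, 0.067, 0.0]
contact_force: [-4.6, 3.3, 6.7]
opening: 0.121
```

Touchdown is at exactly the predicted 137.5. I'll ease the load, then release.

```bash
python3 -m inch '[{"fingers":0,"dx":0,"dy":0,"dz":-0.7,"twist":0},{"fingers":0.4,"dx":0,"dy":0,"dz":0,"twist":0},{"fingers":0.4,"dx":0,"dy":0,"dz":0,"twist":0},{"fingers":0.4,"dx":0,"dy":0,"dz":0,"twist":0},{"fingers":0.4,"dx":0,"dy":0,"dz":0,"twist":0}]' 20; python3 -m inch '[{"fingers":0.4,"dx":0,"dy":0,"dz":-5,"twist":0},{"fingers":0.4,"dx":0,"dy":0,"dz":-10,"twist":0},{"fingers":0.4,"dx":0,"dy":0,"dz":-20,"twist":0},{"fingers":0.4,"dx":0,"dy":0,"dz":-40,"twist":0},{"fingers":0.4,"dx":0,"dy":0,"dz":-45,"twist":0}]';python3 -m inch '[{"fingers":0.4,"dx":0,"dy":0,"dz":-45,"twist":0},{"fingers":0.4,"dx":0,"dy":0,"dz":-45,"twist":0},{"fingers":0.4,"dx":0,"dy":0,"dz":0,"twist":0},{"fingers":0.4,"dx":0,"dy":0,"dz":0,"twist":0}]'
python3 - <<'E'
from h import *
from cell import arm
s,T,o=wshot("w10");print(o["ee_pos"],yaw(o))
C=cloud(s,T);hsv=cv2.cvtColor(s["color"],cv2.COLOR_RGB2HSV);S,V=hsv[...,1],hsv[...,2]
w=(S<40)&(V>120)&(abs(C[...,2]-104)<5); P=cast(s,np.argwhere(w)[:,::-1],104,T)[:,:2]; print("plate",cv2.minAreaRect(P.astype(np.float32)))
for n in ("scene","top"):
    s=arm.snapshot(n); cv2.imwrite(f"pics/{n}10.png",s["color"][:,:,::-1]); np.savez(n+"10.npz",**s)
E
```

```text
t: 25.5
ee_pos: [450.6, -303.5, 136.7]
orientation: [0.0, 0.998, 0.067, 0.0]
contact_force: [0.5, 0.7, -0.1]
opening: 0.396
t: 26.0
ee_pos: [449.9, -302.8, 257.6]
orientation: [-0.001, 0.998, 0.067, -0.001]
contact_force: [0.5, -0.5, -0.1]
opening: 0.399
t: 26.4
ee_pos: [450.8, -303.7, 348.7]
orientation: [0.001, 0.998, 0.067, 0.001]
contact_force: [-0.2, -0.0, -1.4]
opening: 0.399
[ 450.81291077 -303.67240844  348.72727884] 7.643389477915979
plate ((449.62030029296875, -303.4897155761719), (70.94392395019531, 129.3433837890625), 7.589076042175293)
```

View pics/w10.png

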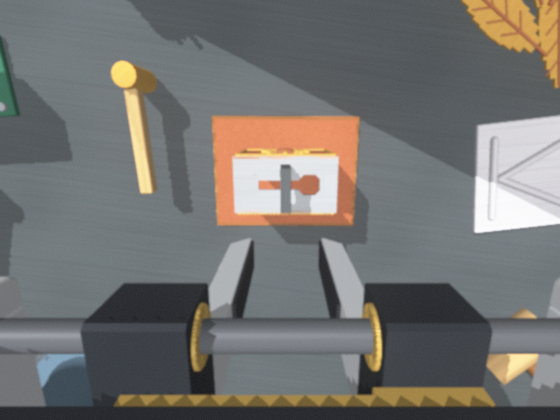

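View pics/scene10.png

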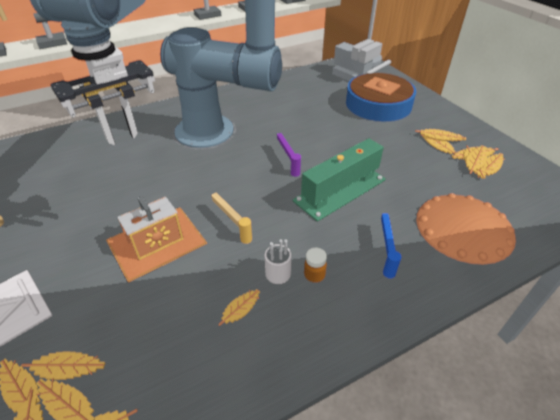

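View pics/top10.png

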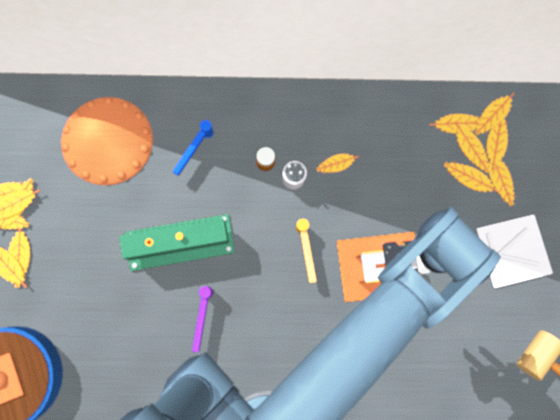

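The hanger stands upright in the middle of the board (wrist px 286,185; board 213–359 × 116–225). The jar, tin and leaf are at the same pixels as at the start. One relative check of the centring, then I'll hand in.

```bash
python3 - <<'E'
from h import *
from cell import arm
s,T,o=wshot("w11"); C=cloud(s,T);hsv=cv2.cvtColor(s["color"],cv2.COLOR_RGB2HSV);H,S,V=[hsv[...,i] for i in range(3)]
m=(H<16)&(S>120)&(abs(C[...,2]-4)<6); m[:,:190]=0;m[:,380:]=0;m[240:]=0
print("mat",cv2.minAreaRect(cast(s,np.argwhere(m)[:,::-1],4,T)[:,:2].astype(np.float32)))
w=(S<40)&(V>120)&(abs(C[...,2]-104)<5); print("plate",cv2.minAreaRect(cast(s,np.argwhere(w)[:,::-1],104,T)[:,:2].astype(np.float32)), "z",np.median(C[w][:,2]))
a=np.load("top0.npz")["color"].astype(int);b=np.load("top10.npz")["color"].astype(int)
d=abs(a-b).sum(2); print("bystander change",(d[140:190,250:365]>80).sum())
print(o["contact_force"],o["t"])
E
```

```text
mat ((451.0050048828125, -303.7101135253906), (167.46133422851562, 217.57423400878906), 7.287685394287109)
plate ((448.61968994140625, -303.6360168457031), (67.77147674560547, 129.32469177246094), 7.6463942527771) z 103.46019105407598
bystander change 0
[0.31063847 0.68868294 0.42509241] 26.55
```

```bash
python3 -c "
from cell import arm
print(arm.close_job())"
```

```text
the job is handed in; nothing more can be done
None
```

The job is done and handed in at about 27 s of robot time; no verdict was given.

- **Pin:** I gripped the brass mallet by its head and pushed the pin down until it stopped hard, at about 33 N. Afterwards its top measured 2 mm over the rail. I pressed it in small steps rather than striking it.
- **Mallet:** It was set back standing on the bench within about 2 mm of where it was found, turned about 8° from its original direction.
- **Hanger:** I slid it along the rail to the stop, 65 mm against 64.6 predicted, and brought it back about 9 mm. It came straight up with only its own weight (about 6 N) on the wrist.
- **Placing:** It touched down at the expected height with light pressure and was released with almost no load.

**Last checks:**
- The hanger stands upright, within about 2.5 mm of the board's centre and 0.4° of its length.
- The top-camera images before and after showed no change around the jar, tin and leaf.
- The gripper was empty and touching nothing.

The top and wrist cameras disagreed by 2–3 mm on the board's centre, within their calibration, so I aimed at the average.

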